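# Jog the wheel round to its mark

### The job

Start the wheel turner by pulling the blue spring knob straight up as far as it goes, and let it go back to rest. Then press the green jog button fully down with one single press of four seconds, so that the yellow stripe on the wheel comes round to the green arc, and let the button come up. Do not turn the wheel by hand, do not press the red stop button, and leave the tools and other things where they are.

Things in the scene. Friction and masses are not known exactly. Their poses are not given: they have to be found in the camera images.
- power_grip (a point): Blue knob, an upright cylinder 40 mm across and 33 mm tall on a thin stem, on the middle of a low grey station box (85 x 85 mm, 50 mm tall). This point is on its axis, half-way up (17 mm below its top); at rest, it is 81 mm above the table, the knob's underside is 14 mm above the box. It is pulled straight up with both fingers on its side.
- power (a joint): Travel of the blue knob in m: 0 at rest, 0.014 pulled fully up against a hard stop (started). A spring pulls it back down: 3 N at rest, 7 N at the top. It goes back by itself when let go; pulling a few mm past the stop only slips in the fingers.
- jog_top (a point): Green jog button, a palm button 60 mm across, on the middle of another such grey station box. This point is the centre of its top, 82 mm above the table while it is up; z up. It moves straight down.
- jog (a joint): Travel of the green button in m: 0 up, 0.008 fully down at a hard stop. A spring lifts it: about 2.5 N at the start, 5 N at the bottom. It comes up by itself.
- stop_top (a point): Red stop button, same size and shape as the green one, on a third station box with a yellow ring. This point is the centre of its top, 82 mm above the table. To be left alone. The three stations swap places from run to run and are fixed to the table, at least 150 mm between centres.
- stop (a joint): Travel of the red button in m: 0 up, 0.008 fully down.
- turner: The wheel turner at the left: a fixed red machine base 260 x 260 mm, 55 mm tall, with a small black-tyred wheel (208 mm across, top 116 mm above the table) lying flat on it. Origin at the centre of the base's underside, x pointing away from the green arc. Not to be touched.
- wheel (a joint): Angle of the wheel in rad, growing counter-clockwise seen from above. It starts at 0, with the yellow stripe a quarter turn short of the green arc; at 1.57 the stripe is at the arc's middle. It turns at about 0.4 rad/s only while the green button is down by more than about half its travel, and comes to about 1.57 with a press of four seconds. When the button is let go it stops at the next catch (catches 0.157 rad apart) and stays there; it cannot be driven back.
- stripe_end (a point): Outer end of the yellow stripe on the wheel's upper face, 100 mm from the wheel's axis, 116 mm above the table.
- arc_middle (a point): Middle of the green arc on the machine base just outside the tyre, 118 mm from the wheel's axis, 65 mm above the table. The arc spans 20 degrees to either side of this point.
- tyre_lever: Bystander to be left where it is: steel tyre lever, 210 mm long and 16 mm thick, lying between the robot and the stations. Origin at its underside.
- socket: Bystander to be left where it is: bright steel socket, 28 mm across and 44 mm tall, standing between two stations. Origin at its underside.
- socket_dark: Bystander to be left where it is: dark steel socket, 28 mm across and 44 mm tall, standing between two stations. Origin at its underside.
- mug: Bystander to be left where it is: blue mug, 80 mm across and 85 mm tall, standing beyond the stations. Origin at its underside.
- paste_jar: Bystander to be left where it is: jar with a yellow cap, 76 mm across and 80 mm tall, standing beyond the stations. Origin at its underside.
- screwdriver: Bystander to be left where it is: orange screwdriver, 200 mm long, lying at the near right. Origin at its underside.
Things that resemble listed ones, but are neither listed nor needed, are in the scene too. Leave any pink or purple look-alike of the part that bears stop_top alone.

How it is judged:
By the outcome, as a careful person would: the job done as asked, in the order asked, and still so for the second after the job is handed in, with the robot touching nothing.
It also fails if it takes over 48 s, if anything falls off the work surface, if the arm or the gripper's body presses on something with over 40 N, if the wrist force passes 120 N, or if a joint passes its speed limit or range.

### The arm

A 6-joint arm with a two-finger parallel gripper is mounted at the origin on the work surface. World frame = base frame: x ahead of the robot, y to its left, z up, the work surface at z = 0. Lengths are in m, angles in rad, forces in N, time in s.
With the tool pointing down it reaches from about 0.275 to 0.875 m from the base axis. Payload 12.5 kg.
Tool frame: the origin (TCP) lies at the very end of the fingers, on their centre line; the grasp point (between the pads) lies 19 mm behind it; z points along the fingers, y is the line along which they close (so a half turn about z gives the same grasp; the last joint's range is limited). The gripper opens to 85 mm and grips with 20 to 120 N. Pads are 22 mm wide; open, the fingers measure 114 mm over their backs; the gripper's body (76 mm by 85 mm) begins 54 mm behind the grasp point. The pads swing forward as they close: fully open they stand 13 mm farther back than shut.
Start: joints at [-1.217, 0.351, 1.652, -0, 1.139, -0.085], TCP at [0.234, -0.498, 0.231] pointing down, gripper open.
Joint ranges: [-2.75, 2.75], [-0.79, 2.1], [0.01, 2.65], [-1.57, 4.71], [0.07, 3.14], [-2.87, 2.87]. Speed limits (rad/s): [2.22, 2.22, 2.79, 3.14, 3.14, 3.14].

### API

Orientations are given as a 3x3 rotation matrix whose columns are the frame's x, y, z axes.
In Python, from station import ctrl gives the robot as it stands.
- The arm moves only by the tool send_rows, never from a script. Its argument "rows" is a list of rows, each an object with "delta_pos": the shift along the tool's x, y, z in m, a list of three; "delta_rot": the turn, a rotation vector about the tool's x, y, z in degrees, a list of three. A call has 1 to 8 rows; each row shifts and turns the commanded pose from where the row before left it, along the tool's axes as they then stand; what a row does not reach is not made up. A row lasts 1/8 s, in which the tool goes at most 62.5 mm and 10.7 degrees, less where a joint would pass 70% of its speed; a pose out of reach is approached as far as the arm can. A call with a gripper value outside its range is refused whole. "grip" is the closure in counts, from 0 (fully open) to 255 (shut), set as the call begins (left out, the last holds). The fingers move at their own pace and stop on an object; "squeeze" is the grip in N (left out, the last holds). Time passes only in rows, so rows that do not move let the fingers close. It gives the time, the measured TCP pose, the force, the opening and the grip force at its end, in the units of the state.
- ctrl.get_obs(): the state, without advancing time (a new reading comes with each control period).
- ctrl.snapshot(name): name is "scene" or "top" or "wrist"; returns a dict with "pixels" (384x512x3 uint8, red, green, blue), "depth" (384x512 float32, m along the optical axis (not along the pixel's ray), 0 where there is no reading), "camera_matrix" (3x3 intrinsics, pixels), "distortion" ([k1, k2, p1, p2, k3] as OpenCV has them; the pictures are not rectified), "view" (4x4, takes a point from world to camera coordinates). Camera axes: x right, y down, z forward; pixel columns grow to the right and rows downward; lengths in m; the calibration is good to about 2 mm. A picture is of the moment at which its call begins.
- ctrl.hand_in(): hands the job in; it is judged then, once.
The state is a dict: "clock": time; "joint_pos": joint angles; "dq": joint speeds; "joint_torque": joint torques, N m; "ee_pos": TCP position; "eef_rot": TCP orientation; "contact_force": force on the tool from outside, world axes, zero at the start; "moment": the same for the moment, N m; "gripper_width": finger opening in m; "finger_force": force on a finger pad.
Only numpy, scipy, OpenCV 4.12 (cv2) and the standard library are available. Lean on these libraries where they do the work, as an engineer would, in place of code of your own. Each camera call takes 0.05 s, during which the arm holds its last target. There are 200 camera calls.

## Working session

There is one attempt and no reset: what is moved stays moved. The work goes in short steps, Python scripts to look and compute and a tool call to move; the robot and the scene stay as the last step left them, time stands still between calls to the robot, and variables do not carry over. Pictures are saved under pics/ and viewed, at most 10 in all, crops included, and the job is handed in when it is done.

Besides the shell and the picture viewer there is one more tool, called after "Call:" by a JSON object that holds its "method" and its "body". send_rows: Moves the arm, as the interface text tells. Its arguments: {"type":"object","properties":{"rows":{"type":"array"},"grip":{"type":"number"},"squeeze":{"type":"number"}},"required":["rows"]}

```bash
mkdir -p pics; cat > h.py <<'E'
import numpy as np, cv2
from station import ctrl
def snap(n):
    s=ctrl.snapshot(n); return s
def save(s,f): cv2.imwrite('pics/'+f, s['pixels'][:,:,::-1])
def world(s,u,v,d=None,z=None):
    p=cv2.undistortPoints(np.array([[[u,v]]],float),s['camera_matrix'],np.array(s['distortion'],float))[0,0]
    r=np.array([p[0],p[1],1.]); V=np.linalg.inv(s['view']); 
    o=V[:3,3]; w=V[:3,:3]@r
    if d is None: d=(z-o[2])/w[2]
    return o+w*d
E
python3 - <<'E'
from h import *
import pickle
a=snap('scene');b=snap('top');pickle.dump((a,b),open('s.pkl','wb'))
save(a,'a.png');save(b,'b.png')
o=ctrl.get_obs();print(o['clock'],o['ee_pos'],o['eef_rot'],o['contact_force'])
E
```

```text
0.1 [ 0.23356936 -0.49760546  0.23079159] [[ 9.05266195e-01  4.24844611e-01 -4.15513876e-04]
 [ 4.24844812e-01 -9.05265654e-01  9.90932676e-04]
 [ 4.48419667e-05 -1.07358677e-03 -9.99999423e-01]] [-0.60542036  0.25197841 -0.02798123]
```

View pics/a.png

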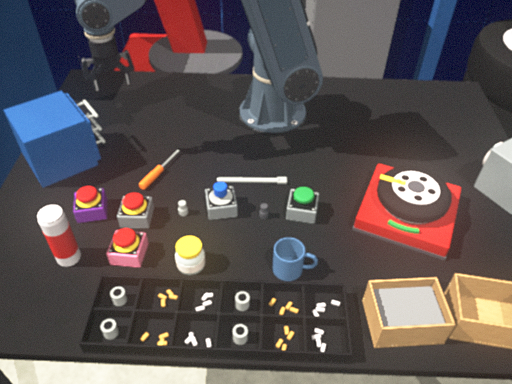

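View pics/b.png

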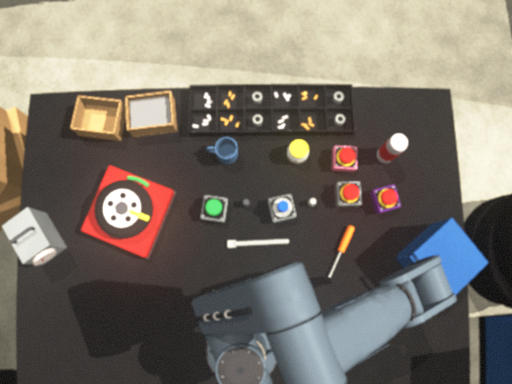

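The scene view shows the blue knob near (220,188) and the green button near (303,195). The top view shows them at (283,207) and (213,207), with the red stop at (349,193) and the turner on the left.

```bash
python3 - <<'E'
from h import *
import pickle
a,b=pickle.load(open('s.pkl','rb'))
def blob(s,u,v,lo,hi,r=16):
    h=cv2.cvtColor(s['pixels'],cv2.COLOR_RGB2HSV)
    m=cv2.inRange(h,np.array(lo),np.array(hi)); k=np.zeros_like(m);k[v-r:v+r,u-r:u+r]=1;m=m*k
    n,l,st,c=cv2.connectedComponentsWithStats(m); i=1+np.argmax(st[1:,4])
    d=np.median(s['depth'][l==i]); return c[i],st[i],d
for nm,pa,pb,lo,hi in [('blue',(220,188),(283,207),(100,120,60),(125,255,255)),('green',(303,195),(213,207),(45,120,50),(80,255,255))]:
    P=[]
    for s,p in((a,pa),(b,pb)):
        c,st,d=blob(s,*p,lo,hi); w=world(s,*c,d=d); print(nm,c,st,w)
        o=np.linalg.inv(s['view'])[:3,3]; x=w-o; P.append((o,x/np.linalg.norm(x)))
    (o1,d1),(o2,d2)=P
    t=np.linalg.lstsq(np.c_[d1,-d2],o2-o1,rcond=None)[0]; print('tri',o1+t[0]*d1,o2+t[1]*d2)
# things around: height map points near stations from top
for n,u,v in [('sock_dark',246,202),('socket',313,202),('lever L',230,244),('lever R',288,241),('mug',226,151),('stop',349,193)]:
    d=np.median(b['depth'][v-1:v+2,u-1:u+2]);print(n,world(b,u,v,d=d))
for st in [(283,207),(213,207)]:
    u,v=st; q=b['pixels'][v-20:v+20,u-20:u+20].astype(int)
    m=((q.max(2)-q.min(2)<40)&(q.min(2)>70)).astype(np.uint8)
    r=cv2.minAreaRect(cv2.findNonZero(m)); print(r, 'box c', world(b,r[0][0]+u-20,r[0][1]+v-20,z=.05))
print(np.linalg.inv(b['view']),np.linalg.inv(a['view'])[:3,3])
E
```

```text
blue [219.84153005 188.45355191] [213 182  15  15 183] [ 0.50973297 -0.14694241  0.09163129]
blue [282.33333333 206.11538462] [278 202  10  10  78] [ 0.50019619 -0.14691859  0.09785999]
tri [ 0.50217514 -0.14793451  0.08410958] [ 0.50217719 -0.1479775   0.08411318]
green [303.25951557 194.77508651] [293 187  22  17 289] [0.51132722 0.09308899 0.07943864]
green [213.32188841 206.91416309] [205 199  18  17 233] [0.50301975 0.09224635 0.08077672]
tri [0.50428819 0.09392113 0.07233235] [0.5042506  0.09289157 0.07224903]
sock_dark [ 0.52483908 -0.02164529  0.04204668]
socket [ 0.52080757 -0.26118457  0.04729856]
lever L [0.3777024  0.03786331 0.01069107]
lever R [ 0.38546018 -0.17105494  0.01063836]
mug [0.72394055 0.05078243 0.00510628]
stop [ 0.54639905 -0.38632288  0.07892577]
((19.039323806762695, 20.337080001831055), (26.90818977355957, 26.758281707763672), 77.00537872314453) box c [ 0.50272235 -0.14944958  0.05      ]
((21.229999542236328, 20.89000129699707), (26.7286376953125, 26.587217330932617), 8.130102157592773) box c [0.50392267 0.09135054 0.05      ]
[[-0.01483935 -0.98621303  0.164814    0.27569939]
 [-0.99983244  0.01286856 -0.01301904 -0.02691668]
 [ 0.01071862 -0.16497957 -0.98623874  1.65572135]
 [ 0.          0.          0.          1.        ]] [ 1.47259577 -0.02054961  1.04989226]
```

Call:
{"method": "send_rows", "body": {"rows": [{"delta_pos": [0.02,-0.01,0.005],"delta_rot": [0,0,0]},{"delta_pos": [0.05,-0.026,0.01],"delta_rot": [0,0,0]},{"delta_pos": [0.055,-0.029,0.01],"delta_rot": [0,0,0]},{"delta_pos": [0.055,-0.029,0.01],"delta_rot": [0,0,0]},{"delta_pos": [0.055,-0.029,0.01],"delta_rot": [0,0,0]},{"delta_pos": [0.055,-0.029,0.01],"delta_rot": [0,0,0]},{"delta_pos": [0.05,-0.026,0.005],"delta_rot": [0,0,0]},{"delta_pos": [0.05,-0.025,0],"delta_rot": [0,0,0]}], "grip": 0, "squeeze": 60}}

```text
clock: 1.1
ee_pos: [0.4998, -0.1469, 0.171]
eef_rot: [[0.905, 0.425, -0.001], [0.425, -0.905, 0.001], [-0.001, -0.001, -1.0]]
contact_force: [-0.0, -0.4, -0.4]
gripper_width: 0.0851
finger_force: 0.0
```

```bash
python3 - <<'E'
from h import *
s=snap('wrist');save(s,'c.png')
o=ctrl.get_obs();print(o['clock'],o['ee_pos'],o['eef_rot'],o['contact_force'])
print(np.array([.5015,-.148,0])@o['eef_rot']-o['ee_pos']@o['eef_rot'])
V=np.linalg.inv(s['view']);print(V)
h=cv2.cvtColor(s['pixels'],cv2.COLOR_RGB2HSV)
m=cv2.inRange(h,np.array((100,120,60)),np.array((125,255,255)))
n,l,st,c=cv2.connectedComponentsWithStats(m)
for i in range(1,n):
    if st[i,4]>150:
        d=np.median(s['depth'][l==i]); print(st[i],c[i],world(s,*c[i],d=d), world(s,*c[i],z=.098))
E
```

```text
1.15 [ 0.5027936  -0.14290289  0.17127491] [[ 9.04086321e-01  4.27348818e-01  9.55393904e-04]
 [ 4.27347103e-01 -9.04086242e-01  1.58758235e-03]
 [ 1.54220992e-03 -1.02702667e-03 -9.99998283e-01]] [-1.48576873  3.93901289 -0.27995527]
[-0.00361191  0.00423131  0.17126529]
[[ 0.42552673 -0.87101937 -0.24546335  0.56110817]
 [-0.90494507 -0.40993013 -0.11415649 -0.11680133]
 [-0.00119031  0.27070749 -0.96266091  0.31241434]
 [ 0.          0.          0.          1.        ]]
[232 171  46  52 595] [250.38319328 188.88571429] [ 0.50749724 -0.13981324  0.09115162] [ 0.50915657 -0.13910099  0.098     ]
```

View pics/c.png

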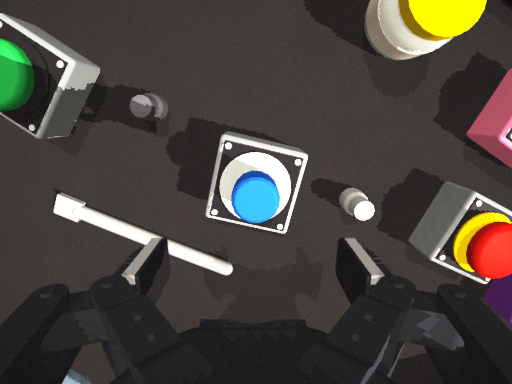

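The wrist view has the blue knob's top at about (256,197) on its station, with the sockets at (148,106) and (357,204) clear of the fingers. My mask only caught part of the top, so I'll refine it.

```bash
python3 - <<'E'
from h import *
s=snap('wrist')
o=ctrl.get_obs();print(o['clock'],o['ee_pos'])
h=cv2.cvtColor(s['pixels'],cv2.COLOR_RGB2HSV)
m=cv2.inRange(h,np.array((90,90,50)),np.array((130,255,255)));k=np.zeros_like(m);k[140:240,205:305]=1;m*=k
vs,us=np.nonzero(m);D=s['depth'][vs,us]
W=np.array([world(s,u,v,d=d) for u,v,d in zip(us,vs,D) if d>0])
print(np.percentile(W[:,2],[1,10,50,90,99]),len(W))
zt=np.percentile(W[:,2],90);T=W[(W[:,2]>zt-.006)]
c,r=cv2.minEnclosingCircle(T[:,:2].astype(np.float32)); print(zt,T.mean(0),c,r)
g=np.array([*c,0.]);R=o['eef_rot'];print('tool delta',R.T@(g-o['ee_pos']))
E
```

```text
1.2 [ 0.50116533 -0.14519647  0.17116319]
[0.06991386 0.08798162 0.09548456 0.09653618 0.09726493] 1968
0.09653618223493263 [ 0.50243882 -0.14639313  0.09544977] (0.5012760758399963, -0.14702118933200836) 0.020093457773327827
tool delta [-0.00076061  0.00182043  0.17116158]
```

The knob measures 40 mm across with its top at about 0.097, which matches the text. I'll descend to TCP z = 0.062 and close.

Call:
{"method": "send_rows", "body": {"rows": [{"delta_pos": [0,0.001,0.02],"delta_rot": [0,0,0]},{"delta_pos": [0,0,0.03],"delta_rot": [0,0,0]},{"delta_pos": [0,0,0.03],"delta_rot": [0,0,0]},{"delta_pos": [0,0,0.019],"delta_rot": [0,0,0]},{"delta_pos": [0,0,0.01],"delta_rot": [0,0,0]},{"delta_pos": [0,0,0],"delta_rot": [0,0,0]}]}}

```text
clock: 1.95
ee_pos: [0.4994, -0.1505, 0.0623]
eef_rot: [[0.905, 0.425, -0.001], [0.425, -0.905, 0.0], [-0.001, -0.001, -1.0]]
contact_force: [0.3, -0.1, 0.0]
gripper_width: 0.0852
finger_force: 0.0
```

Call:
{"method": "send_rows", "body": {"rows": [{"delta_pos": [0,0,0],"delta_rot": [0,0,0]},{"delta_pos": [0,0,0],"delta_rot": [0,0,0]},{"delta_pos": [0,0,0],"delta_rot": [0,0,0]},{"delta_pos": [0,0,0],"delta_rot": [0,0,0]},{"delta_pos": [0,0,0],"delta_rot": [0,0,0]},{"delta_pos": [0,0,0],"delta_rot": [0,0,0]},{"delta_pos": [0,0,0],"delta_rot": [0,0,0]},{"delta_pos": [0,0,0],"delta_rot": [0,0,0]}], "grip": 180, "squeeze": 40}}

```text
clock: 2.95
ee_pos: [0.4994, -0.1496, 0.0635]
eef_rot: [[0.905, 0.425, -0.001], [0.425, -0.905, 0.002], [-0.0, -0.002, -1.0]]
contact_force: [-4.6, 10.6, 15.2]
gripper_width: 0.0384
finger_force: 39.5
```

Call:
{"method": "send_rows", "body": {"rows": [{"delta_pos": [0.001,-0.002,-0.003],"delta_rot": [0,0,0]},{"delta_pos": [0,0,-0.003],"delta_rot": [0,0,0]},{"delta_pos": [0,0,-0.003],"delta_rot": [0,0,0]},{"delta_pos": [0,0,-0.003],"delta_rot": [0,0,0]}]}}

```text
clock: 3.45
ee_pos: [0.4993, -0.1493, 0.0744]
eef_rot: [[0.905, 0.425, -0.001], [0.425, -0.905, -0.001], [-0.001, 0.001, -1.0]]
contact_force: [-2.4, -7.0, -7.1]
gripper_width: 0.0386
finger_force: 40.9
```

Call:
{"method": "send_rows", "body": {"rows": [{"delta_pos": [0,0,-0.002],"delta_rot": [0,0,0]},{"delta_pos": [0,0,-0.001],"delta_rot": [0,0,0]},{"delta_pos": [0,0,-0.001],"delta_rot": [0,0,0]},{"delta_pos": [0,0,0],"delta_rot": [0,0,0]},{"delta_pos": [0,0,0],"delta_rot": [0,0,0]}]}}

```text
clock: 4.08
ee_pos: [0.4993, -0.1494, 0.0778]
eef_rot: [[0.905, 0.425, -0.001], [0.425, -0.905, -0.001], [-0.001, 0.0, -1.0]]
contact_force: [0.5, -7.9, -12.4]
gripper_width: 0.0382
finger_force: 43.4
```

Call:
{"method": "send_rows", "body": {"rows": [{"delta_pos": [0,0,-0.001],"delta_rot": [0,0,0]},{"delta_pos": [0,0,-0.001],"delta_rot": [0,0,0]},{"delta_pos": [0,0,-0.001],"delta_rot": [0,0,0]},{"delta_pos": [0,0,0],"delta_rot": [0,0,0]}]}}

```text
clock: 4.58
ee_pos: [0.499, -0.1492, 0.0784]
eef_rot: [[0.905, 0.425, -0.002], [0.425, -0.905, -0.0], [-0.002, -0.0, -1.0]]
contact_force: [12.6, -12.3, -47.1]
gripper_width: 0.0385
finger_force: 47.4
```

```bash
python3 - <<'E'
from h import *
s=snap('scene')
save(dict(pixels=cv2.resize(s['pixels'][130:270,150:450],None,fx=2.5,fy=2.5)),'d.png')
o=ctrl.get_obs();print(o['clock'],o['ee_pos'],o['contact_force'],o['gripper_width'])
E
```

```text
4.625 [ 0.49900427 -0.1492171   0.07834914] [ 13.7950841  -11.75531185 -47.68890324] 0.038228402072754714
```

View pics/d.png

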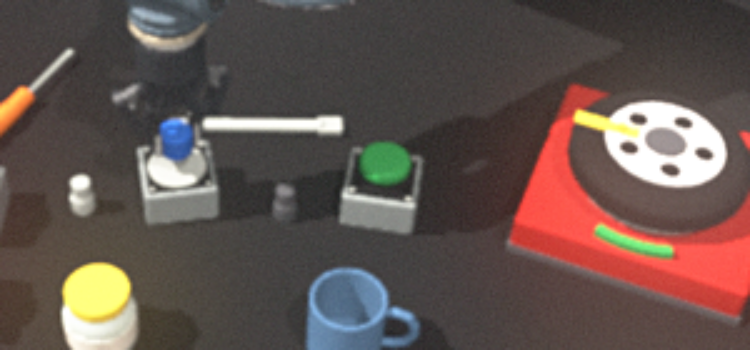

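The knob is clearly raised at (178,138) in the crop, and the 47 N pull means it is on the hard stop. Next I'll lower it back, release and rise.

Call:
{"method": "send_rows", "body": {"rows": [{"delta_pos": [0,0,0.004],"delta_rot": [0,0,0]},{"delta_pos": [0,0,0.005],"delta_rot": [0,0,0]},{"delta_pos": [0,0,0.005],"delta_rot": [0,0,0]},{"delta_pos": [0,0,0.003],"delta_rot": [0,0,0]},{"delta_pos": [0,0,0],"delta_rot": [0,0,0]}]}}

```text
clock: 5.25
ee_pos: [0.4993, -0.1493, 0.0642]
eef_rot: [[0.905, 0.425, -0.001], [0.425, -0.905, -0.001], [-0.001, 0.0, -1.0]]
contact_force: [-3.3, -6.7, -3.9]
gripper_width: 0.0382
finger_force: 52.1
```

Call:
{"method": "send_rows", "body": {"rows": [{"delta_pos": [0,0,0],"delta_rot": [0,0,0]},{"delta_pos": [0,0,0],"delta_rot": [0,0,0]},{"delta_pos": [0,0,0],"delta_rot": [0,0,0]},{"delta_pos": [0,0,0],"delta_rot": [0,0,0]},{"delta_pos": [0,0,0],"delta_rot": [0,0,0]},{"delta_pos": [0,0,0],"delta_rot": [0,0,0]},{"delta_pos": [0,0,0],"delta_rot": [0,0,0]},{"delta_pos": [0,0,0],"delta_rot": [0,0,0]}], "grip": 0}}

```text
clock: 6.25
ee_pos: [0.4998, -0.1486, 0.0646]
eef_rot: [[0.905, 0.425, -0.0], [0.425, -0.905, 0.0], [-0.0, -0.0, -1.0]]
contact_force: [-0.0, -0.4, -0.1]
gripper_width: 0.0855
finger_force: 0.0
```

Call:
{"method": "send_rows", "body": {"rows": [{"delta_pos": [0,0,-0.01],"delta_rot": [0,0,0]},{"delta_pos": [0,0,-0.03],"delta_rot": [0,0,0]},{"delta_pos": [0,0,-0.03],"delta_rot": [0,0,0]},{"delta_pos": [0,0,-0.03],"delta_rot": [0,0,0]},{"delta_pos": [0,0,0],"delta_rot": [0,0,0]}]}}

```text
clock: 6.88
ee_pos: [0.5009, -0.149, 0.1672]
eef_rot: [[0.905, 0.425, 0.004], [0.425, -0.905, -0.002], [0.003, 0.003, -1.0]]
contact_force: [-0.7, -0.7, -1.1]
gripper_width: 0.0854
finger_force: 0.0
```

Call:
{"method": "send_rows", "body": {"rows": [{"delta_pos": [0.01,-0.02,0],"delta_rot": [0,0,0]},{"delta_pos": [0.02,-0.04,0],"delta_rot": [0,0,0]},{"delta_pos": [0.02,-0.04,0],"delta_rot": [0,0,0]},{"delta_pos": [0.02,-0.04,0],"delta_rot": [0,0,0]},{"delta_pos": [0.02,-0.04,0],"delta_rot": [0,0,0]},{"delta_pos": [0.016,-0.037,0],"delta_rot": [0,0,0]},{"delta_pos": [0,0,0],"delta_rot": [0,0,0]},{"delta_pos": [0,0,0],"delta_rot": [0,0,0]}], "grip": 255}}

```text
clock: 7.88
ee_pos: [0.5034, 0.0925, 0.1643]
eef_rot: [[0.905, 0.425, -0.001], [0.425, -0.905, -0.0], [-0.001, -0.0, -1.0]]
contact_force: [0.8, 0.3, 0.1]
gripper_width: 0.0005
finger_force: 0.0
```

```bash
python3 - <<'E'
from h import *
s=snap('wrist');t=snap('scene')
save(dict(pixels=np.hstack([cv2.resize(s['pixels'],(400,300)),cv2.resize(t['pixels'][130:270,150:337],(400,300))])),'e.png')
o=ctrl.get_obs();print(o['clock'],o['ee_pos'],o['contact_force'],o['gripper_width'])
h=cv2.cvtColor(s['pixels'],cv2.COLOR_RGB2HSV)
m=cv2.inRange(h,np.array((45,90,40)),np.array((80,255,255)))
n,l,st,c=cv2.connectedComponentsWithStats(m);i=1+np.argmax(st[1:,4]);print(st[i])
vs,us=np.nonzero(l==i);D=s['depth'][vs,us]
W=np.array([world(s,u,v,d=d) for u,v,d in zip(us,vs,D) if d>0])
print(np.percentile(W[:,2],[1,10,50,90,99]))
c,r=cv2.minEnclosingCircle(W[:,:2].astype(np.float32)); print(c,r)
print('tool delta',o['eef_rot'].T@(np.array([*c,.082])-o['ee_pos']))
E
```

```text
7.975 [0.50356812 0.09200419 0.16442649] [ 0.12361319  0.0288998  -0.44366524] -0.0001441344556558995
[ 216  161   70   67 3719]
[0.06639334 0.07576089 0.07930053 0.08054169 0.08144772]
(0.4986138939857483, 0.09252609312534332) 0.0345996618270874
tool delta [-0.00423656 -0.00257012  0.08242808]
```

View pics/e.png

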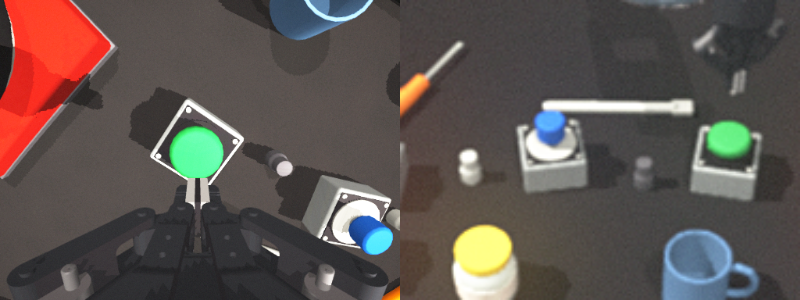

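The knob is back at rest, and the green button lies under the fingers with its centre near (0.502, 0.0925) and its top at about 0.081. I'll hover just above it first.

Call:
{"method": "send_rows", "body": {"rows": [{"delta_pos": [-0.001,0,0.02],"delta_rot": [0,0,0]},{"delta_pos": [0,0,0.03],"delta_rot": [0,0,0]},{"delta_pos": [0,0,0.02],"delta_rot": [0,0,0]},{"delta_pos": [0,0,0.008],"delta_rot": [0,0,0]},{"delta_pos": [0,0,0],"delta_rot": [0,0,0]},{"delta_pos": [0,0,0],"delta_rot": [0,0,0]}]}}

```text
clock: 8.72
ee_pos: [0.5032, 0.0923, 0.0874]
eef_rot: [[0.905, 0.425, 0.001], [0.425, -0.905, 0.0], [0.001, 0.0, -1.0]]
contact_force: [0.2, -0.7, 0.9]
gripper_width: -0.0001
finger_force: 0.0
```

Call:
{"method": "send_rows", "body": {"rows": [{"delta_pos": [0,0,0.005],"delta_rot": [0,0,0]},{"delta_pos": [0,0,0.009],"delta_rot": [0,0,0]},{"delta_pos": [0,0,0],"delta_rot": [0,0,0]},{"delta_pos": [0,0,0],"delta_rot": [0,0,0]}]}}

```text
clock: 9.22
ee_pos: [0.5034, 0.0925, 0.0735]
eef_rot: [[0.905, 0.425, 0.002], [0.425, -0.905, 0.0], [0.002, 0.001, -1.0]]
contact_force: [-3.4, -0.1, 17.5]
gripper_width: -0.0002
finger_force: 8.7
```

Call:
{"method": "send_rows", "body": {"rows": [{"delta_pos": [0,0,0.0003],"delta_rot": [0,0,0]},{"delta_pos": [0,0,0],"delta_rot": [0,0,0]},{"delta_pos": [0,0,0],"delta_rot": [0,0,0]},{"delta_pos": [0,0,0],"delta_rot": [0,0,0]},{"delta_pos": [0,0,0],"delta_rot": [0,0,0]},{"delta_pos": [0,0,0],"delta_rot": [0,0,0]},{"delta_pos": [0,0,0],"delta_rot": [0,0,0]},{"delta_pos": [0,0,0],"delta_rot": [0,0,0]}]}}

```text
clock: 10.22
ee_pos: [0.5034, 0.0926, 0.0735]
eef_rot: [[0.905, 0.425, 0.002], [0.425, -0.905, 0.0], [0.002, 0.001, -1.0]]
contact_force: [-5.2, -0.3, 21.0]
gripper_width: 0.0002
finger_force: 10.4
```

Call:
{"method": "send_rows", "body": {"rows": [{"delta_pos": [0,0,0],"delta_rot": [0,0,0]},{"delta_pos": [0,0,0],"delta_rot": [0,0,0]},{"delta_pos": [0,0,0],"delta_rot": [0,0,0]},{"delta_pos": [0,0,0],"delta_rot": [0,0,0]},{"delta_pos": [0,0,0],"delta_rot": [0,0,0]},{"delta_pos": [0,0,0],"delta_rot": [0,0,0]},{"delta_pos": [0,0,0],"delta_rot": [0,0,0]},{"delta_pos": [0,0,0],"delta_rot": [0,0,0]}]}}

```text
clock: 11.22
ee_pos: [0.5034, 0.0926, 0.0735]
eef_rot: [[0.905, 0.425, 0.002], [0.425, -0.905, 0.0], [0.002, 0.001, -1.0]]
contact_force: [-4.0, -0.7, 20.8]
gripper_width: -0.0
finger_force: 10.4
```

```bash
python3 - <<'E'
from h import *
s=snap('scene')
save(dict(pixels=cv2.resize(s['pixels'][150:260,350:470],(480,440))),'f.png')
o=ctrl.get_obs();print(o['clock'],o['ee_pos'],o['contact_force'])
E
```

```text
11.275 [0.50341545 0.09254888 0.07344251] [-3.94292443 -0.75407655 21.1833061 ]
```

View pics/f.png

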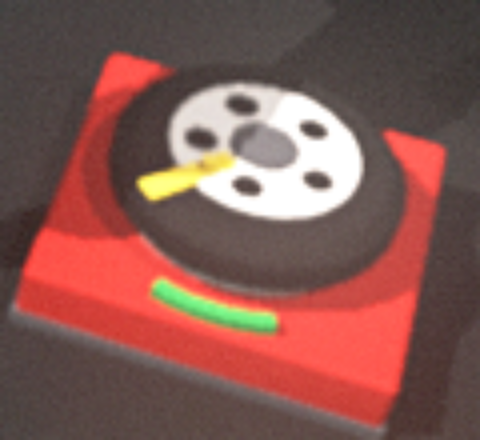

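The wheel is turning, with the stripe (145,190) about halfway to the arc (215,310). I'll hold to about 12.9 s, then let go.

Call:
{"method": "send_rows", "body": {"rows": [{"delta_pos": [0,0,0],"delta_rot": [0,0,0]},{"delta_pos": [0,0,0],"delta_rot": [0,0,0]},{"delta_pos": [0,0,0],"delta_rot": [0,0,0]},{"delta_pos": [0,0,0],"delta_rot": [0,0,0]},{"delta_pos": [0,0,0],"delta_rot": [0,0,0]},{"delta_pos": [0,0,0],"delta_rot": [0,0,0]},{"delta_pos": [0,0,0],"delta_rot": [0,0,0]},{"delta_pos": [0,0,0],"delta_rot": [0,0,0]}]}}

```text
clock: 12.28
ee_pos: [0.5035, 0.0926, 0.0735]
eef_rot: [[0.905, 0.425, 0.002], [0.425, -0.905, 0.0], [0.002, 0.001, -1.0]]
contact_force: [-4.3, -1.1, 20.5]
gripper_width: -0.0001
finger_force: 10.4
```

Call:
{"method": "send_rows", "body": {"rows": [{"delta_pos": [0,0,0],"delta_rot": [0,0,0]},{"delta_pos": [0,0,0],"delta_rot": [0,0,0]},{"delta_pos": [0,0,0],"delta_rot": [0,0,0]},{"delta_pos": [0,0,0],"delta_rot": [0,0,0]},{"delta_pos": [0,0,0],"delta_rot": [0,0,0]},{"delta_pos": [0,0,-0.02],"delta_rot": [0,0,0]},{"delta_pos": [0,0,-0.04],"delta_rot": [0,0,0]},{"delta_pos": [0,0,-0.04],"delta_rot": [0,0,0]}]}}

```text
clock: 13.28
ee_pos: [0.5024, 0.0925, 0.1728]
eef_rot: [[0.905, 0.425, -0.001], [0.425, -0.905, -0.0], [-0.001, -0.0, -1.0]]
contact_force: [0.1, 0.1, 0.5]
gripper_width: -0.0
finger_force: 0.0
```

Call:
{"method": "send_rows", "body": {"rows": [{"delta_pos": [0,0,-0.01],"delta_rot": [0,0,0]},{"delta_pos": [0,0,0],"delta_rot": [0,0,0]},{"delta_pos": [0,0,0],"delta_rot": [0,0,0]},{"delta_pos": [0,0,0],"delta_rot": [0,0,0]},{"delta_pos": [0,0,0],"delta_rot": [0,0,0]},{"delta_pos": [0,0,0],"delta_rot": [0,0,0]}]}}

```text
clock: 14.02
ee_pos: [0.5026, 0.0925, 0.182]
eef_rot: [[0.905, 0.425, -0.0], [0.425, -0.905, -0.0], [-0.0, -0.0, -1.0]]
contact_force: [-0.7, 0.4, -0.6]
gripper_width: -0.0001
finger_force: 0.0
```

```bash
python3 - <<'E'
from h import *
s=snap('scene');save(dict(pixels=cv2.resize(s['pixels'][120:280,70:470],(800,320))),'g.png')
o=ctrl.get_obs();print(o['clock'],o['ee_pos'],o['contact_force'])
E
```

```text
14.075 [0.50266667 0.09247279 0.18213229] [ 0.49647441 -0.36073664  0.75634943]
```

View pics/g.png

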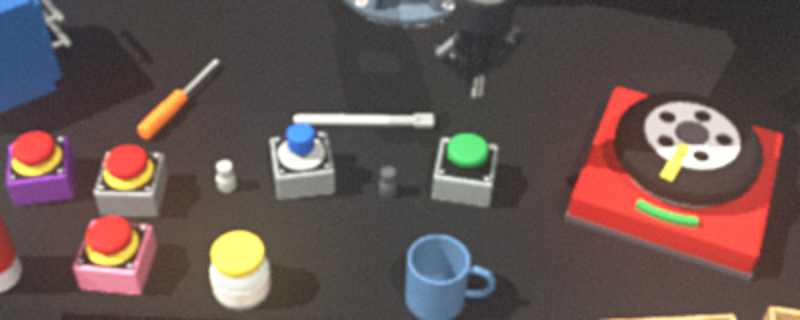

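The stripe's end (670,178) points at the arc's middle (667,213), the green button is up, and everything else is in place.

```bash
python3 -c "
from station import ctrl
print(ctrl.hand_in())"
```

```text
the job is handed in; nothing more can be done
None
```

The job is done and handed in: the blue knob was pulled to its stop and returned to rest, the green button got one press of about four seconds, and the yellow stripe stands at the green arc with the robot touching nothing.

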